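# Stand the fallen cassette post up again

## Task

Two posts for stacking cassettes have fallen over on the workbench. Raise the one with the red knob by its knob end, pivoting it on the edge of its foot instead of carrying it through the air, and keep hold of it until it is nearly upright; leave it standing free on its foot, about where it lay. Leave the post with the blue knob lying and the black torch standing, both where they are.

Things in the scene. Friction and masses are not known exactly. Their poses are not given: they have to be found in the camera images.
- red_post: The post to stand up, with a red knob. 200 mm tall, 0.7 kg: flat square foot 90 x 90 x 14 mm (heavy), 20 mm tube, knob 32 mm thick from 160 to 200 mm. Origin: centre of the foot's underside; z axis from foot to knob. Lies on a foot edge and the knob, knob away from the robot (within 26 degrees) and 9 degrees below level, origin 47 mm up. Gripped lightly, the knob turns in the fingers.
- blue_post: The post to leave lying, with a blue knob. 200 mm tall, 0.7 kg: flat square foot 90 x 90 x 14 mm (heavy), 20 mm tube, knob 32 mm thick from 160 to 200 mm. Origin: centre of the foot's underside; z axis from foot to knob. Lies on a foot edge and the knob, knob away from the robot (within 26 degrees) and 9 degrees below level, origin 47 mm up. Gripped lightly, the knob turns in the fingers.
- black_torch: A small black torch standing upright on its tail farther back on the bench, 32 mm in diameter at most and 107 mm tall, 0.11 kg, loose. Origin: centre of its underside; z axis up. To be left standing.
There are look-alikes about, which are no part of the job. Leave any pink look-alike of the red_post alone.

How it is judged:
By the outcome, as a careful person would: the job done as asked, in the order asked, and still so for the second after the job is handed in, with the robot touching nothing.
It also fails if it takes over 45 s, if anything falls off the work surface, if the arm or the gripper's body presses on something with over 40 N, if the wrist force passes 120 N, or if a joint passes its speed limit or range.

## Robot

A 6-joint arm with a two-finger parallel gripper is mounted at the origin on a cart in front of the work surface, level with it; the furniture and walls round the work are solid. World frame = base frame: x ahead of the robot, y to its left, z up, the work surface at z = 0. Lengths are in mm, angles in degrees, forces in N, time in s.
With the tool pointing down it reaches from about 275 to 725 mm from the base axis. Payload 15.9 kg.
Tool frame: the origin (TCP) lies midway between the tips of the shut fingers; the grasp point (between the pads) lies 19 mm behind it (arm.tcp_to_grasp is the distance from the TCP to the grasp point, in mm); z points along the fingers, y is the line along which they close (so a half turn about z gives the same grasp; the last joint's range is limited). The gripper opens to 85 mm and grips with 20 to 120 N. Pads are 22 mm wide; open, the fingers measure 114 mm over their backs; the gripper's body (76 mm by 85 mm) begins 54 mm behind the grasp point. The pads swing forward as they close: fully open they stand 13 mm farther back than shut.
Start: joints at [72.766, 12.198, -1.971, 75.831, 0, 90], TCP at [148.136, 477.537, 231.306] pointing down, gripper open.
Joint ranges: [-170.91, 170.91], [-42.67, 98.43], [-65.05, 77.54], [-120.47, 116.71], [-90, 82.35], [-180, 180]. Speed limits (degrees/s): [108.29, 108.29, 136.94, 147.25, 180, 180].

## Interface

Orientations are given as [roll, pitch, yaw] about the fixed x, y, z axes, in that order (R = Rz(yaw) Ry(pitch) Rx(roll)).
In Python, from bench import arm, viewer gives the robot as it stands. The module is installed in compiled form; this text tells all that it offers.
- The arm moves only by the tool send_rows, never from a script. Its argument "moves" is a list of rows, each a list of 5 numbers: the opening, from 0 (shut) to 1 (fully open), then the shift along the world's x, y, z in mm, then the turn about the world's z in degrees. In form: [[claw, dx, dy, dz, yaw], ...]. A call has 1 to 5 rows; each row is the pose to reach, as a shift and turn from the pose commanded when the call began; what a row does not reach only later rows make up. A row lasts 1/10 s, in which the tool goes at most 50 mm and 8.59 degrees, less where a joint would pass 70% of its speed; a pose out of reach is approached as far as the arm can. A call with a gripper value outside its range is refused whole. The fingers move at their own pace and stop on an object; "force" is the grip in N (left out, the last holds). Time passes only in rows, so rows that repeat a pose let the fingers close. It gives the time, the measured TCP pose, the force, the opening and the grip force at its end, in the units of the state.
- arm.get_obs(): the state, without advancing time (a new reading comes with each control period).
- viewer.get_image(name): name is "scene" or "top" or "wrist"; returns a dict with "frame" (480x640x3 uint8, red, green, blue), "fx", "fy", "cx", "cy" (pixels), "world_from_camera" (4x4, takes a point from camera to world coordinates). Camera axes: x right, y up, looking along -z (the intrinsics and any distortion apply to the point x, -y, -z); pixel columns grow to the right and rows downward; lengths in mm; the calibration is good to about 2 mm. The wrist camera is an equidistant fisheye: a pixel r from the principal point sees the ray r / f radians off the axis. A picture is of the moment at which its call begins. There is no depth.
- arm.sign_off(): hands the job in; it is judged then, once.
Trained networks look in a picture, given as the dict that the camera call returned (one of the last four; its "shot" number tells which), for a name from the list of things; names that differ only in an ending like _2 or _b are one class to them, and where a whole thing is asked for, a point or a joint stands for the part that bears it (a point fixed in the world has none). Each returns a list of dicts, best first, with "conf" (0 to 1); they miss things now and then, are a little off and sometimes report something else, mostly with a low value. They report only what shows in the picture. A call takes as long as a camera call. They do not tell look-alikes from the thing itself.
- viewer.look_for(picture, thing): "xyz" ([x, y, z] in mm, in world coordinates, good to about 4 mm: the middle of the surface that is visible of it).
- viewer.regions_of(picture, thing): "region" (480x640 bool, what is visible of it).
- viewer.spot_point(picture, thing): "xyz" ([x, y, z] in mm, in world coordinates, good to about 4 mm: a listed point, or the origin of a listed thing).
The state is a dict: "time": time; "joint_positions": joint angles; "qd": joint speeds; "effort": joint torques, N m; "position": TCP position; "tcp_rot": TCP orientation; "ft_force": force on the tool from outside, world axes, zero at the start; "torque": the same for the moment, N m; "opening": finger opening in mm; "gripper_force": force on a finger pad.
Only numpy, scipy, OpenCV 4.12 (cv2) and the standard library are available. Lean on these libraries where they do the work, as an engineer would, in place of code of your own. Each camera call takes 0.05 s, during which the arm holds its last target. There are 200 camera calls.

## Working session

There is one attempt and no reset: what is moved stays moved. The work goes in short steps, Python scripts to look and compute and a tool call to move; the robot and the scene stay as the last step left them, time stands still between calls to the robot, and variables do not carry over. Pictures are saved under pics/ and viewed, at most 10 in all, crops included, and the job is handed in when it is done.

Besides the shell and the picture viewer there is one more tool, called after "Emit:" as name([rows], argument=value, ...), one row to a line, values as JSON. send_rows: Moves the arm, as the interface text tells. Its arguments: {"type":"object","properties":{"moves":{"type":"array","items":{"type":"array","items":{"type":"number"}}},"force":{"type":"number"}},"required":["moves"]}

```bash
mkdir -p pics; python3 - <<'E'
from bench import arm, viewer
import cv2,numpy as np
o=arm.get_obs(); print(o['time'],o['position'],o['tcp_rot'],o['opening'],arm.tcp_to_grasp)
ims=[]
for n in ("scene","top"):
    p=viewer.get_image(n); ims.append(p['frame'])
    print(n,p['fx'],p['cx'],p['cy'],np.round(p['world_from_camera'],3).tolist())
    for t in ("red_post","blue_post","black_torch"):
        for f in (viewer.look_for,viewer.spot_point):
            print(n,t,f.__name__,[(np.round(d['xyz']).tolist(),round(d['conf'],2)) for d in f(p,t)])
    cv2.imwrite(f"pics/{n}1.png",p['frame'][:,:,::-1])
E
```

```text
0.0 [148.04459861 477.23657507 230.8312151 ] [-1.79938534e+02 -4.49993233e-04  1.62768319e+02] 85.41652137764228 18.700000000000003
scene 600.8977923322336 316.71075026386615 248.27645741204668 [[0.577, 0.489, -0.654, -339.367], [-0.817, 0.348, -0.46, -764.167], [0.003, 0.8, 0.6, 899.468], [0.0, 0.0, 0.0, 1.0]]
scene red_post call [([427.0, -158.0, 39.0], 0.96)]
scene red_post call [([374.0, -451.0, 47.0], 0.81), ([423.0, -157.0, 42.0], 0.59)]
scene blue_post call [([446.0, 209.0, 41.0], 0.8)]
scene blue_post call []
scene black_torch call [([774.0, -14.0, 63.0], 0.71)]
scene black_torch call [([783.0, -8.0, -3.0], 0.71)]
top 524.1014016459301 315.78453153201264 236.88881267969788 [[-0.016, 0.981, -0.194, 309.221], [-0.999, -0.021, -0.028, -131.123], [-0.032, 0.194, 0.981, 1409.716], [0.0, 0.0, 0.0, 1.0]]
top red_post call [([389.0, -386.0, 42.0], 0.93), ([462.0, -151.0, 41.0], 0.62)]
top red_post call [([373.0, -452.0, 45.0], 0.87)]
top blue_post call [([474.0, 220.0, 44.0], 0.65)]
top blue_post call [([438.0, 222.0, 46.0], 0.63)]
top black_torch call [([462.0, -151.0, 38.0], 0.53), ([775.0, -13.0, 102.0], 0.45)]
top black_torch call [([780.0, -12.0, -3.0], 0.62)]
```

View pics/scene1.png

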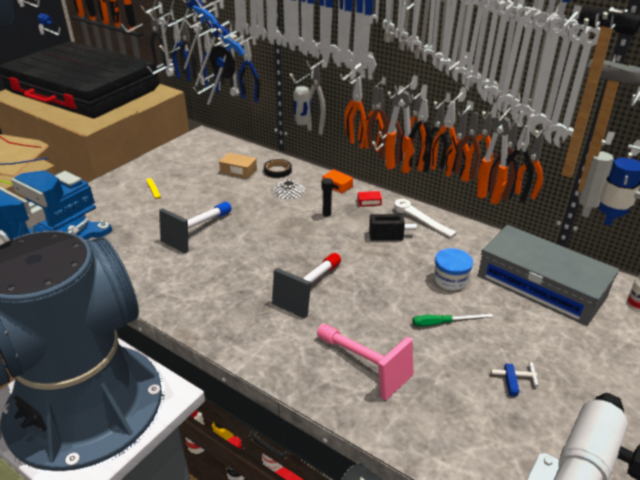

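View pics/top1.png

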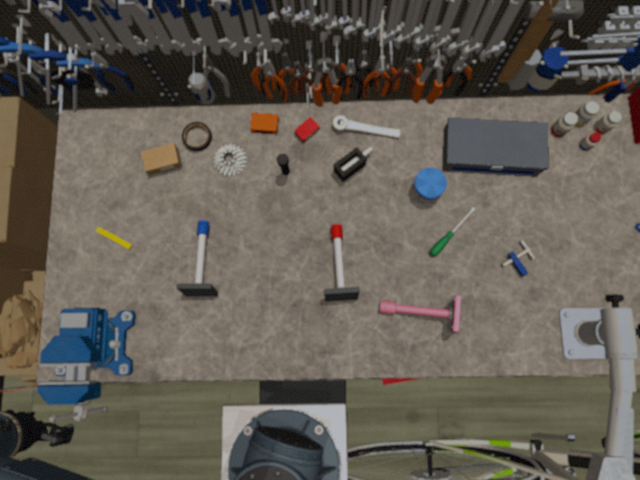

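The candidates for the red post, by top-view pixels:
- Red knob at (337,231), with a white tube and a dark foot at (341,295). This fits: the knob is red and points away from the robot.
- Pink one-colour piece at (420,311). This is a look-alike, lying sideways, so I leave it alone.
- Blue knob at (203,228). This is the blue post and stays lying.

The torch is at (284,164). I'll confirm with one crop and measure.

```bash
cat > h.py <<'E'
import numpy as np,cv2
def ray(p,uv):
    M=np.array(p['world_from_camera']); d=np.array([(uv[0]-p['cx'])/p['fx'],-(uv[1]-p['cy'])/p['fy'],-1.])
    return M[:3,3],M[:3,:3]@d
def onz(p,uv,z):
    c,d=ray(p,uv); return c+d*(z-c[2])/d[2]
def proj(p,P):
    M=np.array(p['world_from_camera']); q=M[:3,:3].T@(np.array(P)-M[:3,3])
    return p['cx']+p['fx']*q[0]/-q[2], p['cy']-p['fy']*q[1]/-q[2]
def comp(mask,near):
    n,l,s,c=cv2.connectedComponentsWithStats(mask.astype(np.uint8))
    i=min((i for i in range(1,n) if s[i,4]>25),key=lambda i:np.hypot(*(c[i]-near))); return c[i],s[i]
E
python3 - <<'E'
from bench import viewer
from h import *
out=[]
for n,kn,tn,box in(("scene",(333,260),(321,272),(255,235,110,85)),("top",(337,231),(339,262),(300,215,85,95))):
    p=viewer.get_image(n); f=p['frame'].astype(int); r,g,b=f[...,0],f[...,1],f[...,2]
    k,ks=comp((r>110)&(g<60)&(b<60),kn); 
    win=np.zeros(r.shape,bool);x,y,w,h=box;win[y:y+h,x:x+w]=1
    t,ts=comp((f.min(2)>165)&win,tn)
    print(n,k,ks,t,ts)
    K=onz(p,k,19 if n=="top" else 21);T=onz(p,t,34)
    print(K,T,np.linalg.norm(K-T),np.degrees(np.arctan2(*(K-T)[[1,0]])))
    out.append(cv2.resize(p['frame'][y:y+h,x:x+w],(400,400),interpolation=cv2.INTER_CUBIC))
    dk,ds=comp((f.max(2)<75)&win,(290,293) if n=="scene" else (341,295)); print('foot',dk,ds,onz(p,dk,47))
cv2.imwrite("pics/crop.png",np.hstack(out)[:,:,::-1])
E
```

```text
scene [333.66935484 259.15322581] [325 253  16  16 124] [317.17351598 270.7260274 ] [304 261  27  20 219]
[ 606.18208695 -148.07571735   21.        ] [ 534.59917588 -150.53505551   34.        ] 72.79533983924378 1.9677083837939384
foot [292.51860119 293.1078869 ] [ 272  269   63   49 1344] [ 428.34970226 -160.63139592   47.        ]
top [336.37096774 230.72580645] [331 225  11  13 124] [339.0797546 262.2208589] [336 239   7  47 163]
[ 600.49015944 -147.11680163   19.        ] [ 512.0099364  -152.13217725   34.        ] 89.88272281999068 3.244258125322998
foot [341.10126582 296.14556962] [324 291  35  12 316] [ 421.30583772 -155.01559624   47.        ]
```

View pics/crop.png

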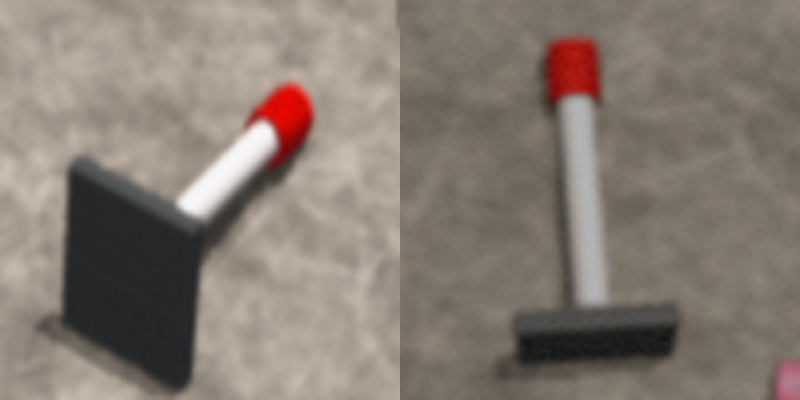

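The crop shows the red knob (left (285,120), right (573,70)), a white tube and a dark foot, so this is the target. The knob centre is at about (601,-147.5,19), heading 3°, and the origin at about (423,-157). That matches the network's estimate. Moving over it now.

Emit:
send_rows([
  [1,27,-38,0,4],
  [1,54,-75,0,8],
  [1,81,-112,0,12],
  [1,108,-149,0,16],
  [1,135,-186,0,20],
], force=30)

```text
time: 1.3
position: [283.8, 290.0, 231.5]
tcp_rot: [180.0, 0.0, -177.0]
ft_force: [0.8, 0.8, 0.5]
opening: 85.5
gripper_force: 0.0
```

Emit:
send_rows([
  [1,27,-38,0,0],
  [1,54,-75,0,0],
  [1,81,-112,0,0],
  [1,108,-149,0,0],
  [1,135,-186,0,0],
])

```text
time: 1.8
position: [419.0, 103.7, 231.5]
tcp_rot: [180.0, 0.0, -177.2]
ft_force: [1.5, 1.5, -0.4]
opening: 85.6
gripper_force: 0.0
```

Emit:
send_rows([
  [1,27,-38,-10,0],
  [1,54,-75,-30,0],
  [1,81,-112,-50,0],
  [1,108,-149,-70,0],
  [1,135,-186,-90,0],
])

```text
time: 2.3
position: [554.0, -82.3, 140.5]
tcp_rot: [-180.0, 0.0, -177.2]
ft_force: [-0.3, -0.1, 0.4]
opening: 85.5
gripper_force: 0.0
```

```bash
python3 -c "
from bench import arm
o=arm.get_obs();print(o['time'],o['position'],o['tcp_rot'],o['joint_positions'])"
```

```text
2.3 [553.99254748 -82.3384016  140.50211274] [-1.79999638e+02  2.01100961e-02 -1.77247878e+02] [-8.45583169e+00  2.10317394e+01 -3.27026498e+00  6.56781986e+01
  3.55331731e-03 -1.12079534e+01]
```

Emit:
send_rows([
  [1,25,-33,0,0],
  [1,47,-65,0,0],
  [1,47,-65,-20,0],
  [1,47,-65,-40,0],
  [1,47,-65,-40,0],
])

```text
time: 2.8
position: [598.6, -145.4, 98.6]
tcp_rot: [179.9, -0.2, -177.3]
ft_force: [-0.7, -0.7, 1.3]
opening: 85.3
gripper_force: 0.0
```

```bash
python3 - <<'E'
from bench import arm,viewer
import cv2
o=arm.get_obs();print(o['time'],o['position'],o['tcp_rot'])
for n in("wrist","scene","top"):
    p=viewer.get_image(n); cv2.imwrite(f"pics/{n}2.png",p['frame'][:,:,::-1])
    print([(d['xyz'],d['conf']) for d in viewer.look_for(p,"red_post")])
E
```

```text
2.8 [ 598.60780258 -145.38574931   98.64662598] [ 179.92723023   -0.23730912 -177.26236915]
[([534.4, -151.9, 36.4], 0.68)]
[([379.9, -441.5, 41.4], 0.98), ([424.7, -155.3, 39.5], 0.89)]
[([387.9, -384.4, 42.8], 0.85)]
```

View pics/wrist2.png

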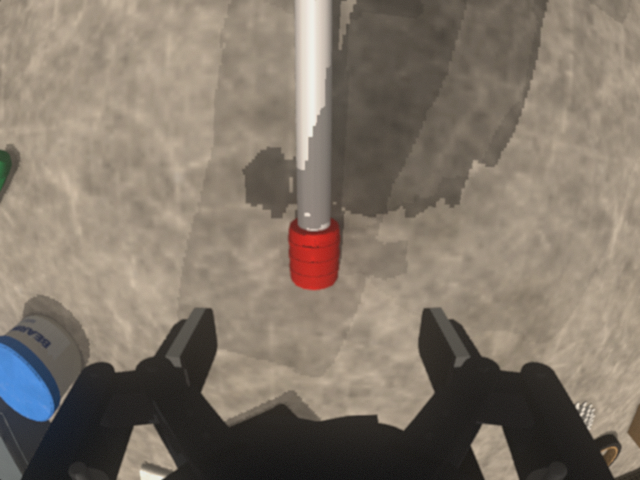

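The wrist view shows the red knob at (314,255), with the tube running straight up the picture. It sits midway between the fingertips at (205,320) and (430,320). Next I measure it in the fisheye image.

```bash
python3 - <<'E'
from bench import viewer
from h import *
p=viewer.get_image("wrist"); f=p['frame'].astype(int)
M=np.array(p['world_from_camera'])
def fz(uv,z):
    a=np.array([uv[0]-p['cx'],-(uv[1]-p['cy'])])/p['fx']; r=np.hypot(*a)
    d=M[:3,:3]@np.array([*(a/r*np.sin(r)),-np.cos(r)]); return M[:3,3]+d*(z-M[2,3])/d[2]
k,s=comp((f[...,0]>110)&(f[...,1]<60)&(f[...,2]<60),(314,255)); print(k,s)
for uv,z in ((k,21),((314,288),18),((314,222),35),((290,255),20),((338,255),20),((314,80),40)): print(uv,np.round(fz(uv,z),1))
print(np.round(M,2))
E
```

```text
[314.1194324  252.09814742] [ 290  220   49   63 2537]
[314.1194324  252.09814742] [ 603.7 -147.1   21. ]
(314, 288) [ 630.9 -146.    18. ]
(314, 222) [ 579.5 -148.1   35. ]
(290, 255) [ 606.8 -162.7   20. ]
(338, 255) [ 605.3 -131.4   20. ]
(314, 80) [ 497.8 -151.8   40. ]
[[-5.0000e-02 -9.5000e-01 -3.2000e-01  5.1995e+02]
 [ 1.0000e+00 -5.0000e-02 -1.0000e-02 -1.4869e+02]
 [-0.0000e+00 -3.2000e-01  9.5000e-01  2.4632e+02]
 [ 0.0000e+00  0.0000e+00  0.0000e+00  1.0000e+00]]
```

Emit:
send_rows([
  [1,3,-1,-25,0],
  [1,3,-1,-50,0],
  [1,3,-1,-75,0],
  [1,3,-1,-90,0],
  [1,3,-1,-90,0],
], force=25)

```text
time: 3.65
position: [601.9, -146.1, 9.7]
tcp_rot: [180.0, -0.2, -177.2]
ft_force: [-0.2, -0.6, -0.0]
opening: 85.5
gripper_force: 0.0
```

Emit:
send_rows([
  [1,0,-1,-8,0],
  [0,0,-1,-8,0],
  [0,0,-1,-8,0],
  [0,0,-1,-8,0],
  [0,0,-1,-8,0],
], force=25)

```text
time: 4.15
position: [603.5, -147.6, 3.9]
tcp_rot: [-180.0, 0.0, -177.2]
ft_force: [-0.1, 0.6, 2.7]
opening: 31.0
gripper_force: 27.0
```

Emit:
send_rows([
  [0,0,0,0,0],
  [0,0,0,0,0],
  [0,0,0,0,0],
])

```text
time: 4.45
position: [603.5, -147.5, 3.7]
tcp_rot: [-180.0, 0.0, -177.2]
ft_force: [-0.8, 1.1, 5.5]
opening: 30.9
gripper_force: 27.2
```

Emit:
send_rows([
  [0,-2,0,13,0],
  [0,-5,0,27,0],
  [0,-9.5,-0.5,42,0],
  [0,-15.5,-1,57,0],
  [0,-23,-1,72,0],
])

```text
time: 4.95
position: [579.5, -148.6, 76.8]
tcp_rot: [-180.0, 0.0, -177.2]
ft_force: [-3.1, -0.6, -3.6]
opening: 31.3
gripper_force: 26.2
```

```bash
python3 - <<'E'
from bench import arm,viewer
import cv2
o=arm.get_obs();print(o['time'],o['position'],o['ft_force'],o['torque'])
p=viewer.get_image("scene"); cv2.imwrite("pics/s3.png",cv2.resize(p['frame'][200:350,230:430],(800,600))[:,:,::-1])
E
```

```text
4.95 [ 579.49341524 -148.57083689   76.82635386] [-3.07662654 -0.59906594 -3.64833934] [-0.0168767   0.3690393   0.00764559]
```

View pics/s3.png

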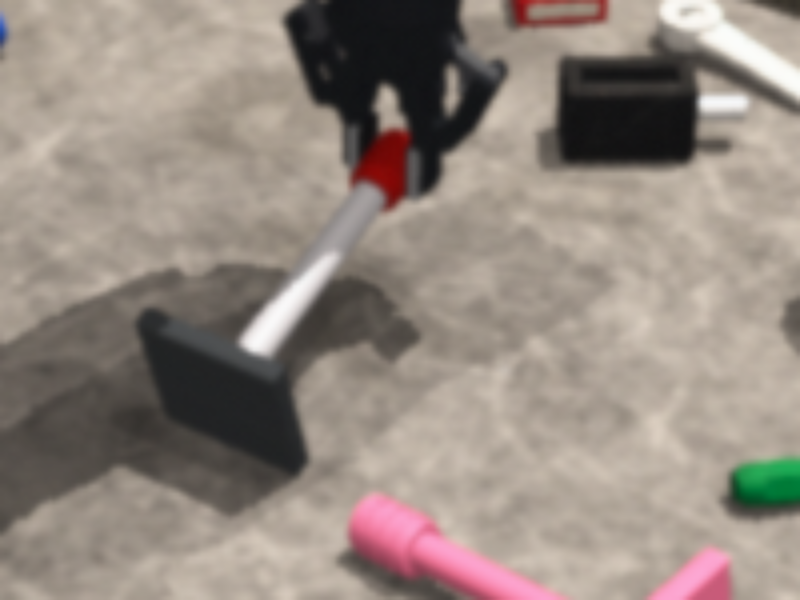

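Knob gripped at crop (385,170), with the foot pivoting on its far edge and the post pitched up to about 15°. Carrying on along the arc.

Emit:
send_rows([
  [0,-8.5,-0.5,13.5,0],
  [0,-18,-1,26.5,0],
  [0,-28.5,-1.5,38.5,0],
  [0,-40.5,-2,49.5,0],
  [0,-53,-3,59.5,0],
])

```text
time: 5.5
position: [526.2, -151.5, 136.0]
tcp_rot: [-180.0, 0.0, -177.2]
ft_force: [-0.6, 0.8, -1.4]
opening: 31.1
gripper_force: 27.6
```

```bash
python3 - <<'E'
from bench import arm,viewer
import cv2
o=arm.get_obs();print(o['time'],o['position'],o['ft_force'],o['torque'])
p=viewer.get_image("scene"); cv2.imwrite("pics/s4.png",cv2.resize(p['frame'][200:350,230:430],(800,600))[:,:,::-1])
E
```

```text
5.5 [ 526.19423321 -151.47825254  135.95603419] [-0.61362834  0.76489956 -1.41665338] [ 0.2136341  -0.30730671 -0.05794361]
```

View pics/s4.png

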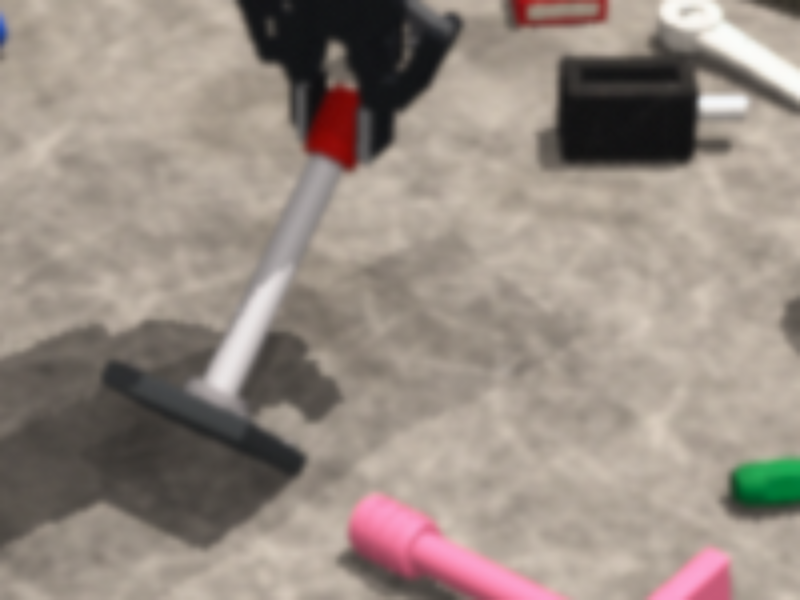

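The foot is still on its far edge, right end at crop (300,465), and the post is at about 40° and stays gripped.

Emit:
send_rows([
  [0,-13.5,-0.5,9,0],
  [0,-28,-1.5,16.5,0],
  [0,-42.5,-2,23,0],
  [0,-58,-3,28,0],
  [0,-73.5,-4,32,0],
])

```text
time: 6.05
position: [452.7, -155.4, 167.2]
tcp_rot: [180.0, 0.0, -177.2]
ft_force: [0.1, 0.3, -2.0]
opening: 31.2
gripper_force: 27.8
```

Emit:
send_rows([
  [0,-8,-0.5,1.5,0],
  [0,-16,-1,2.5,0],
  [0,-24,-1,3,0],
  [0,-32,-1.5,3.5,0],
  [0,-40,-2,3.5,0],
])

```text
time: 6.55
position: [413.4, -157.5, 170.4]
tcp_rot: [180.0, 0.0, -177.2]
ft_force: [-0.1, 2.0, 2.7]
opening: 30.9
gripper_force: 30.1
```

```bash
python3 - <<'E'
from bench import arm,viewer
import cv2
o=arm.get_obs();print(o['time'],o['position'],o['ft_force'],o['torque'])
p=viewer.get_image("scene"); cv2.imwrite("pics/s5.png",cv2.resize(p['frame'][200:350,230:430],(800,600))[:,:,::-1])
E
```

```text
6.55 [ 413.44339393 -157.45634706  170.44450475] [-0.11386025  2.02041594  2.66744167] [ 0.53590898 -0.25277519 -0.04173438]
```

View pics/s5.png

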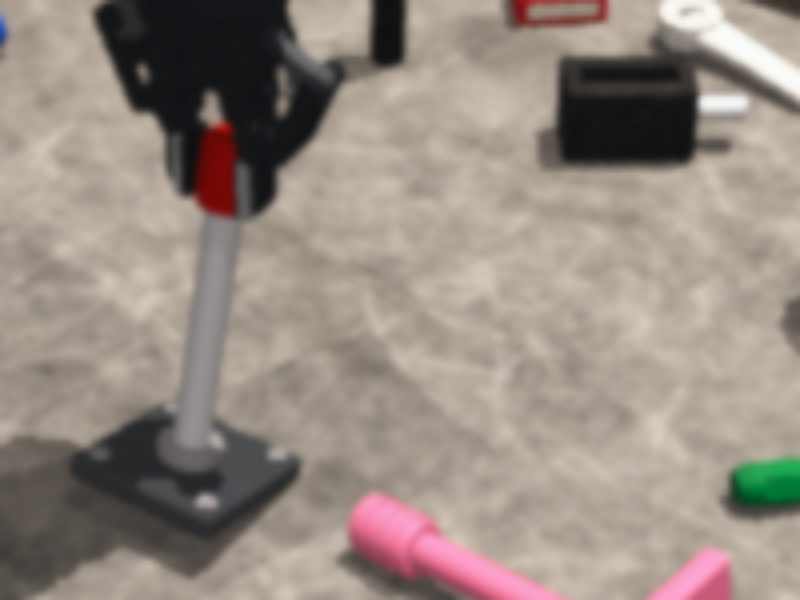

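It is at about 78°, still gripped, with the foot nearly flat. Finishing slowly to about 89°.

Emit:
send_rows([
  [0,-8,-0.5,-0.5,0],
  [0,-16,-1,-1,0],
  [0,-24,-1,-2.5,0],
  [0,-31,-1.5,-3.5,0],
  [0,-37,-2,-4.5,0],
])

```text
time: 7.1
position: [376.3, -159.3, 165.8]
tcp_rot: [180.0, 0.0, -177.2]
ft_force: [-0.2, 1.0, 1.5]
opening: 31.1
gripper_force: 34.6
```

Emit:
send_rows([
  [0,0,0,0,0],
  [0,0,0,0,0],
  [0,0,0,0,0],
], force=20)

```text
time: 7.4
position: [376.7, -159.3, 165.8]
tcp_rot: [180.0, -0.0, -177.2]
ft_force: [-2.0, 4.0, 6.5]
opening: 31.0
gripper_force: 34.8
```

```bash
python3 - <<'E'
from bench import arm,viewer
import cv2
o=arm.get_obs();print(o['time'],o['position'],o['ft_force'],o['torque'])
p=viewer.get_image("scene"); cv2.imwrite("pics/s6.png",cv2.resize(p['frame'][200:350,230:430],(800,600))[:,:,::-1])
print(viewer.spot_point(p,"red_post"))
E
```

```text
7.4 [ 376.71655134 -159.3389567   165.78191545] [-2.01753628  4.01066447  6.54587575] [ 0.87700623  0.26561828 -0.02527465]
[{'xyz': [375.6, -453.0, 44.1], 'conf': 0.92}, {'xyz': [373.7, -156.2, 1.3], 'conf': 0.63}]
```

View pics/s6.png

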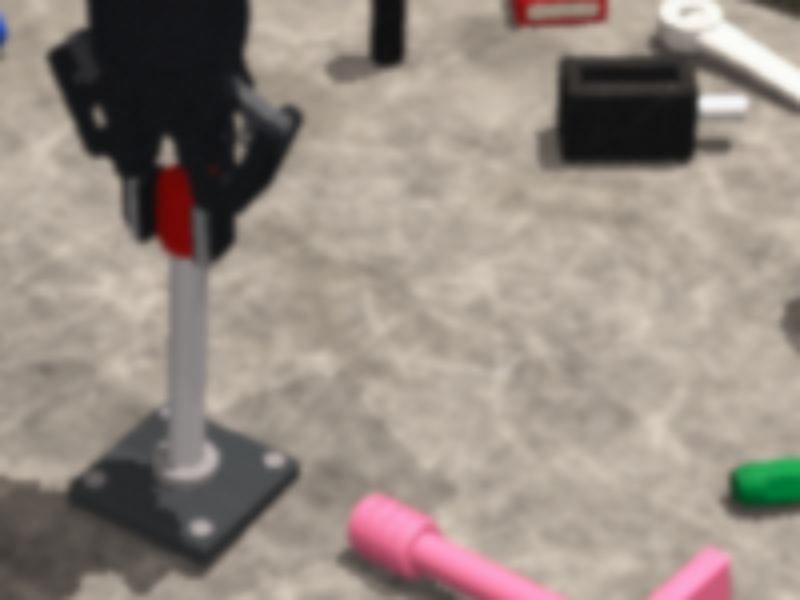

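The post stands upright with its foot flat on the bench; the origin is at about (374,-156). The wrist force is small. Releasing, then rising straight up.

Emit:
send_rows([
  [0.4,0,0,0,0],
  [0.45,0,0,0,0],
  [0.55,0,0,0,0],
  [0.75,0,0,0,0],
  [1,0,0,0,0],
])

```text
time: 8.0
position: [376.7, -159.5, 165.8]
tcp_rot: [-180.0, -0.0, -177.2]
ft_force: [-0.1, -0.4, -0.3]
opening: 74.2
gripper_force: 0.0
```

Emit:
send_rows([
  [1,0,0,0,0],
  [1,0,0,15,0],
  [1,0,0,40,0],
  [1,0,0,75,0],
  [1,0,0,110,0],
])

```text
time: 8.5
position: [376.3, -159.3, 277.0]
tcp_rot: [180.0, -0.0, -177.2]
ft_force: [1.6, 0.9, 0.1]
opening: 85.3
gripper_force: 0.0
```

Emit:
send_rows([
  [1,0,15,0,0],
  [1,0,50,0,0],
  [1,0,90,0,0],
  [1,0,120,0,0],
  [1,0,120,0,0],
])

```text
time: 9.0
position: [376.5, -36.9, 276.0]
tcp_rot: [180.0, 0.0, -177.0]
ft_force: [-0.6, -0.5, 0.1]
opening: 85.7
gripper_force: 0.0
```

```bash
python3 - <<'E'
from bench import arm,viewer
import cv2
o=arm.get_obs();print(o['time'],o['position'],o['ft_force'],o['opening'])
p=viewer.get_image("scene"); cv2.imwrite("pics/s7.png",p['frame'][:,:,::-1])
for t in("red_post","blue_post","black_torch"):print([(d['xyz'],d['conf']) for d in viewer.spot_point(p,t)])
E
```

```text
9.0 [376.49946289 -36.92714044 275.96749782] [-0.5989641  -0.46745433  0.08175035] 85.72052000935041
[([371.8, -154.9, -3.0], 0.78), ([373.7, -453.3, 45.4], 0.6)]
[]
[([782.5, -7.9, -3.7], 0.86)]
```

View pics/s7.png

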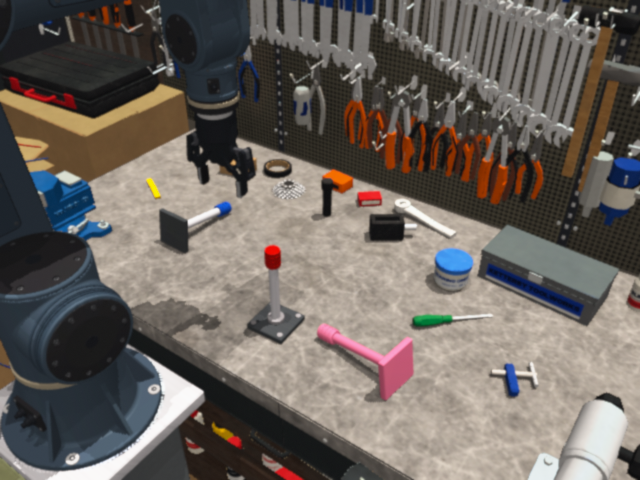

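The red post stands free (knob (272,257), foot (275,322)). The blue post at (195,225), the torch at (327,197) and the pink piece have not moved, and the gripper is clear. Handing in.

```bash
python3 -c "
from bench import arm
print(arm.sign_off())"
```

```text
the job is handed in; nothing more can be done
None
```

The red-knobbed post was pivoted up on its foot edge, held until nearly upright, and now stands free about where it lay (origin near x 372, y -155 mm); the blue post, torch and pink look-alike were left as they were, and the job was handed in at about 9 s with no verdict returned.

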